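Hold sprung tweezers at the marked gap over the ball dish

ROBOT

A 6-joint arm with a two-finger parallel gripper is mounted at the origin on the work surface. World frame = base frame: x ahead of the robot, y to its left, z up, the work surface at z = 0. Lengths are in m, angles in rad, forces in N, time in s.
With the tool pointing down it reaches from about 0.275 to 0.75 m from the base axis. Payload 10.2 kg.
Tool frame: the origin (TCP) lies at the very end of the fingers, on their centre line; the grasp point (between the pads) lies robot.hold_point_z behind it (robot.hold_point_z is the distance from the TCP to the grasp point, in m); z points along the fingers, y is the line along which they close (so a half turn about z gives the same grasp; the last joint's range is limited). The gripper opens to 85 mm and grips with 20 to 120 N. Pads are 22 mm wide; open, the fingers measure 114 mm over their backs; the gripper's body (76 mm by 85 mm) begins 54 mm behind the grasp point. The pads swing forward as they close: fully open they stand 13 mm farther back than shut.
Start: joints at [-1.439, 0.313, 1.498, -0, 1.331, -0.223], TCP at [0.182, -0.492, 0.231] pointing down, gripper open.
Joint ranges: [-2.94, 2.94], [-0.97, 2.17], [0.19, 2.56], [-1.23, 4.37], [0.02, 3.11], [-2.88, 2.88]. Speed limits (rad/s): [2.39, 2.39, 3.01, 3.14, 3.14, 3.14].

INTERFACE

Orientations are given as a unit quaternion [w, x, y, z].
In Python, from bench import robot, viewer gives the robot as it stands. The module is installed in compiled form; this text tells all that it offers.
- The arm moves only by the shell command python3 -m pendant 'ROWS'. ROWS is a JSON object of lists of equal length, an entry for each row: "grip": the finger opening in m, from 0 to 0.0854; "translation": the shift along the tool's x, y, z in m, a list of three; "twist": the turn, a rotation vector about the tool's x, y, z in degrees, a list of three. A call has exactly 10 rows; each row shifts and turns the commanded pose from where the row before left it, along the tool's axes as they then stand; what a row does not reach is not made up. A row lasts 1/10 s, in which the tool goes at most 50 mm and 8.59 degrees, less where a joint would pass 70% of its speed; a pose out of reach is approached as far as the arm can. A call is refused whole if a number of a shift passes 0.05 or a number of a turn 8.59, either way. A call with a gripper value outside its range is refused whole. The fingers move at their own pace and stop on an object; the grip force is fixed at half the most. Time passes only in rows, so rows that do not move let the fingers close, or fill a call up. It gives the time, the measured TCP pose, the force, the opening and the grip force at its end, in the units of the state.
- robot.get_obs(): the state, without advancing time (a new reading comes with each control period).
- viewer.get_image(name): name is "scene" or "top"; returns (picture, depth): 400x640x3 uint8, blue, green, red; 400x640 float32, m along the optical axis (not along the pixel's ray), 0 where there is no reading.
- viewer.camera_info(name): a dict with "fx", "fy", "cx", "cy" (pixels), "position" and "rotation" of the camera in the world. Camera axes: x right, y down, z forward; pixel columns grow to the right and rows downward; lengths in m; the calibration is good to about 2 mm. A picture is of the moment at which its call begins. camera_info takes no time and is no camera call.
- robot.job_done(): hands the job in; it is judged then, once.
Trained networks look in the newest picture that a camera, given by its name, has taken for a name from the list of things; names that differ only in an ending like _2 or _b are one class to them, and where a whole thing is asked for, a point or a joint stands for the part that bears it (a point fixed in the world has none). Each returns a list of dicts, best first, with "conf" (0 to 1); they miss things now and then, are a little off and sometimes report something else, mostly with a low value. They report only what shows in the picture. A call takes as long as a camera call. They do not tell look-alikes from the thing itself.
- viewer.look_for(target, camera): "at" ([x, y, z] in m, in world coordinates, good to about 4 mm: the middle of the surface that is visible of it).
- viewer.cut_out(target, camera): "mask" (400x640 bool, what is visible of it).
The state is a dict: "clock": time; "joint_positions": joint angles; "qvel": joint speeds; "joint_torque": joint torques, N m; "position": TCP position; "eef_rot": TCP orientation; "ft_force": force on the tool from outside, world axes, zero at the start; "wrist_torque": the same for the moment, N m; "width": opening from 0.0 (shut) to 1.0 (fully open); "gripper_force": force on a finger pad.
Only numpy, scipy, OpenCV 4.12 (cv2) and the standard library are available. Lean on these libraries where they do the work, as an engineer would, in place of code of your own. Each camera call takes 0.05 s, during which the arm holds its last target. There are 200 camera calls.

TASK

Get the sprung tweezers ready for picking bearing balls: lift them out of their wooden cradle and bring both tips just above the round steel dish of balls, clear of its rim and roughly level. Squeeze the blades until the pointer fin of the sprung blade lines up with the rib of the black rider on the scale arc, and finish still holding the tweezers there in mid-air with that gap steady; leave the jar, can and screwdriver alone.

Things in the scene. Friction and masses are not known exactly. Their poses are not given: they have to be found in the camera images.
- tweezers: Large sprung steel tweezers, 90 g, lying flat, 195 mm long, 14 mm high (25 at the rider). Origin: underside, grip point; x along the rigid blade to the tips, y towards the sprung blade. Dark heel block at x -79..-53 mm; vertical hinge axis at x -65, y +8. Rigid blade 4 mm thick at y -8, x -64..86, its nose bent in to the tip. Fingers close along y, at x about -2, z 7.
- blade (a joint): Angle (rad) by which the sprung blade is squeezed in: 0 free, standing 0.36 rad off the rigid blade (tips 64 mm apart); 0.36 parallel, tips shut. Springs back when let go. Width over the two grip pads between flat fingers lying along the rigid blade: 32 + 65*sin(0.36 - blade) mm. Force at the pads rises evenly from 3 N free to 10 N shut.
- rider (a joint): Where the black rider (the gap mark) is set on the aluminium scale arc, in the same angle as blade: pointer and rider line up when blade equals rider. Set between 0.13 and 0.26 at the start (tips then 42 to 19 mm apart); it is clamped, leave it as set.
- grip_rigid (a point): Middle of the outer face of the rigid blade's flat dark grip pad (26 mm long, 14 mm high), at x 0, y -14, z 7 mm in the tweezers' frame. One finger presses flat on it.
- grip_sprung (a point): Centre of the sprung blade's dark round grip pad (upright cylinder, radius 10 mm, 14 mm high), 65 mm from the hinge axis, 7 mm above the underside. The other finger presses on its outside.
- pointer (a point): Top of the pointer fin (2 mm thick, dark steel, standing on the sprung blade, just inside the scale arc), 96.5 mm from the hinge axis, 23 mm above the tweezers' underside. It moves with the sprung blade.
- mark (a point): The rider's mark: the point in line with the 2 mm rib on top of the black rider (14 x 10 mm), at the same 96.5 mm radius and 23 mm height as the pointer. When pointer and mark coincide, the tip gap is right.
- tip_rigid (a point): End of the rigid blade's nose, at x 117, y 6, z 7 mm in the tweezers' frame.
- tip_sprung (a point): End of the sprung blade's nose, 182 mm from the hinge axis, 7 mm above the tweezers' underside.
- cradle: Plywood cradle fixed to the bench; the tweezers lie on it, origin above origin, same heading, underside 30 mm above the bench. Base plate 170 x 60 mm, 6 mm thick; rest blocks, tops 30 mm above the bench: rear x -74..-50, y -25..25 mm; front x 28..52, y -30..60 mm. The fingers go in between them at x 0. Origin: underside, centre of the base plate.
- dish: Round steel parts dish with a few 16 mm bearing balls in it, fixed to the bench. Outer diameter 86 mm at the rim, 28 mm high. Origin: centre of the underside.
- jar: Bystander: glass jar with steel lid, diameter 66 mm, 80 mm high. Origin: centre of the underside.
- can: Bystander: grey can, diameter 64 mm, 110 mm high. Origin: centre of the underside.
- driver: Bystander: screwdriver with black handle lying on the bench near the robot. Origin: underside, between handle and blade.
Not all that is in view belongs to the job. There is more than one size of the dish; the one meant has the size given above. What is shaped like the tweezers but orange is not meant.

How it is judged:
By the outcome, as a careful person would: the job done as asked, in the order asked, and still so for the second after the job is handed in, while the arm keeps its last pose, push and grip.
It also fails if it takes over 45 s, if anything falls off the work surface, if the arm or the gripper's body presses on something with over 40 N, if the wrist force passes 120 N, or if a joint passes its speed limit or range.

## Working session

There is one attempt and no reset: what is moved stays moved. The work goes in short steps, Python scripts to look and compute and a shell command to move; the robot and the scene stay as the last step left them, time stands still between calls to the robot, and variables do not carry over. Pictures are saved under pics/ and viewed, at most 10 in all, crops included, and the job is handed in when it is done.

```bash
mkdir -p pics
cat > h.py <<'E'
import numpy as np, cv2
from bench import robot, viewer
def px2w(cam,u,v,d):
    i=viewer.camera_info(cam); p=np.array([(u-i['cx'])/i['fx']*d,(v-i['cy'])/i['fy']*d,d])
    return np.array(i['position'])+np.array(i['rotation'])@p
def w2px(cam,w):
    i=viewer.camera_info(cam); p=np.array(i['rotation']).T@(np.array(w)-np.array(i['position']))
    return np.array([p[0]/p[2]*i['fx']+i['cx'],p[1]/p[2]*i['fy']+i['cy']])
E
python3 - <<'E'
from h import *
for c in ['top','scene']:
    im,d=viewer.get_image(c); cv2.imwrite(f'pics/{c}0.png',im); np.save(f'{c}0.npy',d)
    i=viewer.camera_info(c); print(c,i['fx'],np.round(i['position'],3),np.round(i['rotation'],3).tolist())
for t in ['tweezers','cradle','dish','rider','pointer','grip_rigid','grip_sprung','tip_rigid','tip_sprung','jar','can','driver']:
    for r in viewer.look_for(t,'top'): print(t,np.round(r['at'],3),round(r['conf'],2),w2px('top',r['at']).round())
o=robot.get_obs();print(o['clock'],o['eef_rot'],o['position'],o['width'],robot.hold_point_z)
E
```

```text
top 483.5627616826959 [0.39  0.005 1.198] [-0.02, 0.714, -0.699, 0.039]
scene 449.73734296752843 [ 1.176 -0.405  0.854] [-0.33, 0.798, 0.467, -0.191]Traceback (most recent call last):
  File "<stdin>", line 6, in <module>
  File "h.py", line 7, in w2px
    i=viewer.camera_info(cam); p=np.array(i['rotation']).T@(np.array(w)-np.array(i['position']))
                                 ~~~~~~~~~~~~~~~~~~~~~~~~~^^~~~~~~~~~~~~~~~~~~~~~~~~~~~~~~~~~~~~
ValueError: matmul: Input operand 1 has a mismatch in its core dimension 0, with gufunc signature (n?,k),(k,m?)->(n?,m?) (size 3 is different from 4)
```

View pics/top0.png

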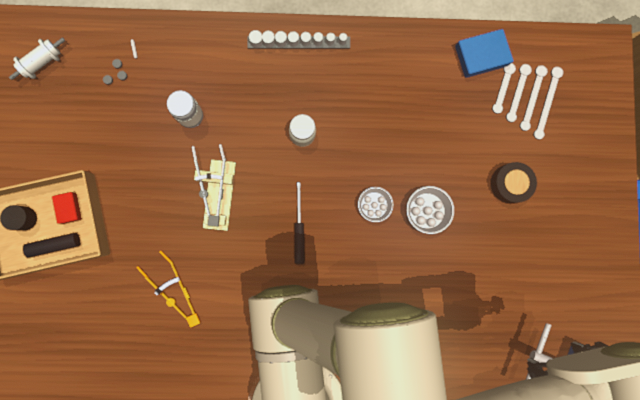

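View pics/scene0.png

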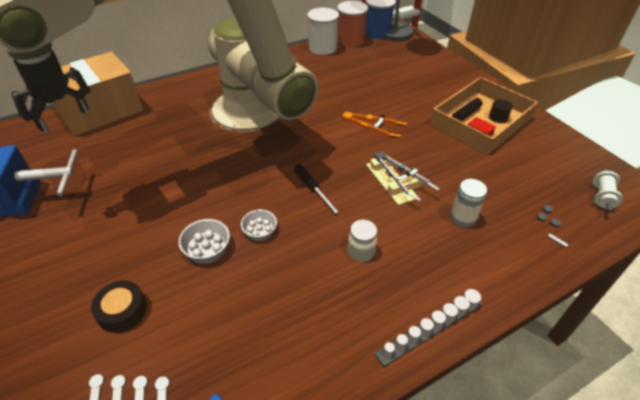

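The pictures show the steel tweezers on the cradle at top (213,190), an orange look-alike at (172,292), and two dishes at (375,204) and (430,210). The jar is near (303,129), the can near (185,108) and the driver near (299,225). The camera rotation is a quaternion, so I'll fix the helper and measure both dishes.

```bash
cat > h.py <<'E'
import numpy as np, cv2
from scipy.spatial.transform import Rotation as R
from bench import robot, viewer
def cam(c):
    i=viewer.camera_info(c); return i,R.from_quat(i['rotation'],scalar_first=True).as_matrix(),np.array(i['position'])
def px2w(c,u,v,d):
    i,M,p=cam(c); return p+M@np.array([(u-i['cx'])/i['fx']*d,(v-i['cy'])/i['fy']*d,d])
def px2z(c,u,v,z):
    i,M,p=cam(c); r=M@np.array([(u-i['cx'])/i['fx'],(v-i['cy'])/i['fy'],1]); return p+r*(z-p[2])/r[2]
def w2px(c,w):
    i,M,p=cam(c); q=M.T@(np.array(w)-p); return np.array([q[0]/q[2]*i['fx']+i['cx'],q[1]/q[2]*i['fy']+i['cy']])
E
python3 - <<'E'
from h import *
for t in ['tweezers','cradle','dish','rider','pointer','mark','grip_rigid','grip_sprung','tip_rigid','tip_sprung','jar','can','driver']:
    for c in ['top','scene']:
        viewer.get_image(c) if t=='tweezers' else 0
        for r in viewer.look_for(t,c):
            if r['conf']>.3: print(t,c,np.round(r['at'],3),round(r['conf'],2),w2px(c,r['at']).round())
i=viewer.camera_info('top')
for r in viewer.cut_out('dish','top'):
    m=r['mask'].astype(np.uint8); (u,v),(a,b),_=cv2.fitEllipse(max(cv2.findContours(m,0,1)[0],key=len))
    print('dish',round(r['conf'],2),u,v,'diam',a/i['fx']*1.17,b/i['fx']*1.17,px2z('top',u,v,.028).round(4))
o=robot.get_obs();print(o['clock'],o['eef_rot'],o['position'],o['width'],robot.hold_point_z)
im=cv2.imread('pics/top0.png')
cv2.imwrite('pics/crop1.png',np.hstack([cv2.resize(im[130:240,160:270],None,fx=4,fy=4,interpolation=2),cv2.resize(im[150:260,350:460],(330,440),interpolation=2)]))
E
```

```text
tweezers top [0.26  0.304 0.015] 0.9 [175. 295.]
tweezers top [0.515 0.22  0.044] 0.62 [211. 189.]
tweezers scene [0.526 0.218 0.045] 0.86 [401. 172.]
tweezers scene [0.266 0.301 0.01 ] 0.63 [371. 122.]
cradle top [0.513 0.206 0.004] 0.69 [220. 191.]
cradle top [0.693 0.277 0.106] 0.67 [184. 108.]
cradle scene [0.548 0.195 0.006] 0.57 [397. 191.]
dish top [ 0.49  -0.179  0.008] 0.89 [375. 204.]
dish top [ 0.479 -0.311  0.023] 0.79 [430. 209.]
dish scene [ 0.47  -0.312  0.021] 0.9 [203. 240.]
pointer top [0.512 0.241 0.04 ] 0.55 [203. 190.]
pointer top [0.252 0.325 0.009] 0.5 [166. 298.]
pointer scene [0.254 0.323 0.004] 0.51 [374. 119.]
pointer scene [0.521 0.242 0.041] 0.47 [407. 169.]
mark scene [0.544 0.196 0.006] 0.61 [397. 190.]
grip_rigid top [0.265 0.301 0.014] 0.86 [176. 293.]
grip_rigid top [0.514 0.222 0.042] 0.57 [211. 189.]
grip_rigid scene [0.27  0.299 0.006] 0.97 [370. 124.]
grip_rigid scene [0.525 0.219 0.043] 0.62 [401. 172.]
grip_sprung top [0.254 0.325 0.013] 0.76 [166. 297.]
grip_sprung top [0.51  0.243 0.045] 0.7 [201. 190.]
grip_sprung scene [0.52  0.241 0.042] 0
[... 451 characters left out ...]
e [0.522 0.243 0.042] 0.67 [408. 169.]
tip_sprung scene [0.26  0.325 0.01 ] 0.6 [376. 119.]
jar top [0.654 0.006 0.083] 0.78 [303. 130.]
jar scene [ 0.675 -0.007  0.065] 0.85 [361. 239.]
can scene [0.716 0.27  0.075] 0.75 [469. 204.]
driver top [0.404 0.01  0.023] 0.88 [299. 237.]
driver scene [0.413 0.005 0.017] 0.83 [310. 181.]
dish 0.85 429.5459289550781 210.03927612304688 diam 0.10721021313674553 0.11200750282328319 [ 0.4767 -0.3086  0.028 ]
dish 0.63 374.3000183105469 203.8724822998047 diam 0.07977045636107395 0.08166952812912819 [ 0.4888 -0.173   0.028 ]
1.6 [-2.03031477e-05  9.84304505e-01  1.76478445e-01  4.35220757e-06] [ 0.18237936 -0.49230497  0.23128574] 0.9952117510613647 0.0187
```

View pics/crop1.png

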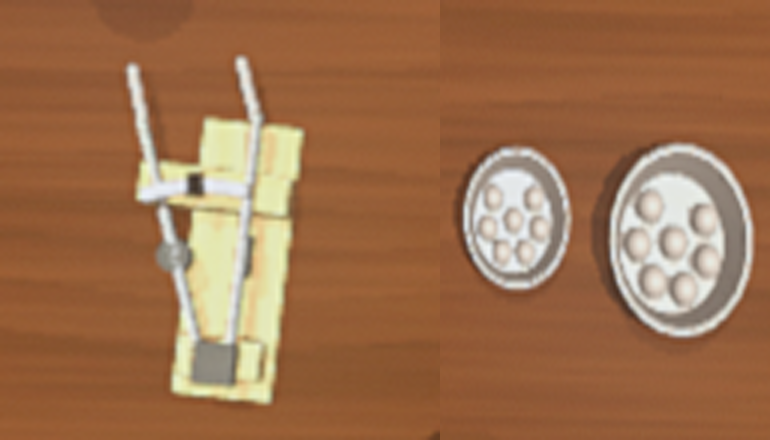

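Candidates: the tweezers at (211,189) are steel on a wooden cradle, while the ones at (172,292) are orange, so I take the first. Of the dishes, (375,204) measures about 82–86 mm and (430,210) about 112 mm, so the small one is meant; the crop also shows the steel tweezers with the black rider at crop (195,184). Next comes a precise pose and rider measurement.

Run:
```python
from h import *
T=np.mean([viewer.get_image('top')[0].astype(float) for _ in range(6)],0); S=np.mean([viewer.get_image('scene')[0].astype(float) for _ in range(6)],0)
np.save('T.npy',T);np.save('S.npy',S)
a=cv2.resize(T[140:235,185:245],None,fx=6,fy=6,interpolation=2); b=cv2.resize(S[145:205,362:442],None,fx=5,fy=6,interpolation=2)
b=cv2.copyMakeBorder(b,0,a.shape[0]-b.shape[0],0,0,0)
cv2.imwrite('pics/z2.png',np.hstack([a,b]));print(a.shape,b.shape)
```

```text
(570, 360, 3) (570, 400, 3)[ WARN:0@29.168] global loadsave.cpp:1063 imwrite_ Unsupported depth image for selected encoder is fallbacked to CV_8U.
```

View pics/z2.png

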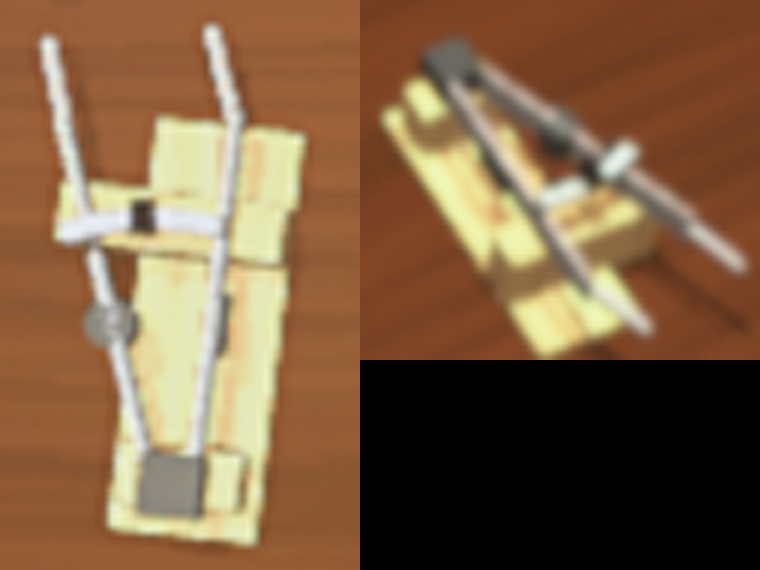

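The left panel (top) shows the tips at (210,27) and (47,38), the sprung pad at (110,324), the heel centre at (172,486) and the rider at (143,216). The right panel (scene) shows the rider at local (233,165) and the tips at (288,330) and (382,268). I'll fit the pose from these points.

```bash
cat > fit.py <<'E'
from h import *
from scipy.optimize import least_squares
top=lambda c,o=(185,140),s=(6,6):[(c[k]+.5)/s[k]-.5+o[k] for k in (0,1)]
sc=lambda c:top(c,(362,145),(5,6))
hinge=np.array([-65,8])
def rot(r,a,dr=0): return hinge+r*np.array([np.cos(.36-a),np.sin(.36-a)])
def model(p):
    b,r=p[3],p[4]
    return dict(tr=(116,6,14),ts=(*rot(181,b),14),bend=(86,-8,14),pad=(*rot(65,b),14),heel=(-66,0,14),rider=(*rot(p[5],r),25))
def world(p,q):
    c,s=np.cos(p[2]),np.sin(p[2]); return np.array([p[0]+(c*q[0]-s*q[1])/1e3,p[1]+(s*q[0]+c*q[1])/1e3,.03+q[2]/1e3])
O=dict(top=dict(tr=(211,29),ts=(48,41),bend=(240,115),pad=(110,324),heel=(172,486),rider=(143,214)))
S=dict(rider=(233,163),tr=(286,328),ts=(380,266))
def res(p,use):
    m=model(p);e=[]
    if 't' in use: e+=[w2px('top',world(p,m[k]))+p[6:8]*0-top(v) for k,v in O['top'].items()]
    if 's' in use: e+=[w2px('scene',world(p,m[k]))-sc(v)+p[6:8] for k,v in S.items()]
    return np.r_[np.concatenate(e),p[6:8]*.2]
for use in ['t','ts']:
    f=least_squares(res,[.51,.21,0,0,.18,102,0,0],args=(use,),x_scale=[.01,.01,.1,.1,.1,5,1,1]);print(use,f.x.round(4),'\n',f.fun.round(2))
m=model(f.x)
np.save('pose.npy',f.x)
E
python3 fit.py
```

```text
t [ 5.049000e-01  2.078000e-01 -8.970000e-02  4.400000e-03  2.255000e-01
  1.050365e+02  0.000000e+00  0.000000e+00] 
 [ 0.29  0.73 -0.13  0.27 -0.31 -0.7   0.49 -0.26 -0.33 -0.04  0.    0.
  0.    0.  ]
ts [ 5.053000e-01  2.078000e-01 -9.260000e-02  6.700000e-03  2.109000e-01
  1.025636e+02 -4.790000e-01  1.133100e+00] 
 [ 0.45  0.58  0.2   0.   -0.18 -0.84  0.57 -0.47 -0.4  -0.21 -0.56  0.86
 -0.05  1.68 -0.05 -0.91  0.11 -0.81 -0.1   0.23]
```

```bash
cat > d.py <<'E'
import sys
from h import *
# delta to a world target (x y z) in present tool axes; optional heading (rad) of tool x
o=robot.get_obs(); M=R.from_quat(o['eef_rot'],scalar_first=True)
t=np.array(list(map(float,sys.argv[1:4])))
print('pos',np.round(o['position'],4),'head',np.arctan2(*M.as_matrix()[[1,0],0]).round(4),'down',M.as_matrix()[:,2].round(3),'tool delta',M.inv().apply(t-o['position']).round(4),'w',round(o['width']*.0854,4),'j',np.round(o['joint_positions'],2),'t',round(o['clock'],2))
E
python3 -m pendant '{"grip":[0.0854,0.0854,0.0854,0.0854,0.0854,0.0854,0.0854,0.0854,0.0854,0.0854],"translation":[[0,0,0],[0,0,0],[0,0,0],[0.03,-0.033,0],[0.03,-0.033,0],[0.03,-0.033,0],[0.03,-0.033,0],[0.03,-0.033,0],[0.03,-0.033,0],[0.03,-0.033,0]],"twist":[[0,0,8.52],[0,0,8.52],[0,0,8.52],[0,0,0],[0,0,0],[0,0,0],[0,0,0],[0,0,0],[0,0,0],[0,0,0]]}'; python3 d.py 0.5045 0.2215 0.15
```

```text
clock: 3.2
position: [0.4137, -0.28, 0.2315]
eef_rot: [0.0, 0.999, -0.046, 0.0]
ft_force: [0.6, -2.5, -0.0]
width: 1.0
gripper_force: 0.0
pos [ 0.4137 -0.28    0.2315] head -0.0914 down [ 0. -0. -1.] tool delta [ 0.0446 -0.5077  0.0813] w 0.0854 j [-0.83  0.26  1.57 -0.    1.31  0.83] t 3.2
```

```bash
python3 -m pendant '{"grip":[0.0854,0.0854,0.0854,0.0854,0.0854,0.0854,0.0854,0.0854,0.0854,0.0854],"translation":[[0.0045,-0.048,0.004],[0.0045,-0.048,0.004],[0.0045,-0.048,0.004],[0.0045,-0.048,0.004],[0.0045,-0.048,0.004],[0.0045,-0.048,0.004],[0.0045,-0.048,0.004],[0.0045,-0.048,0.004],[0.0045,-0.048,0.004],[0.0045,-0.048,0.004]],"twist":[[0,0,0],[0,0,0],[0,0,0],[0,0,0],[0,0,0],[0,0,0],[0,0,0],[0,0,0],[0,0,0],[0,0,0]]}'; python3 d.py 0.5045 0.2215 0.013
```

```text
clock: 4.2
position: [0.5012, 0.1946, 0.1913]
eef_rot: [-0.0, 0.999, -0.046, 0.0]
ft_force: [0.4, -1.0, 0.3]
width: 1.001
gripper_force: 0.0
pos [0.5012 0.1946 0.1913] head -0.0912 down [ 0. -0. -1.] tool delta [ 0.0008 -0.0271  0.1783] w 0.0855 j [ 0.15  0.37  1.52 -0.    1.25  1.81] t 4.2
```

```bash
python3 -m pendant '{"grip":[0.0854,0.0854,0.0854,0.0854,0.0854,0.0854,0.0854,0.0854,0.0854,0.0854],"translation":[[0.0008,-0.027,0],[0,0,0.03],[0,0,0.03],[0,0,0.03],[0,0,0.03],[0,0,0.02],[0,0,0.015],[0,0,0.013],[0,0,0.01],[0,0,0]],"twist":[[0,0,0],[0,0,0],[0,0,0],[0,0,0],[0,0,0],[0,0,0],[0,0,0],[0,0,0],[0,0,0],[0,0,0]]}'; python3 d.py 0.5045 0.2215 0.013
```

```text
clock: 5.2
position: [0.5039, 0.2192, 0.0123]
eef_rot: [0.0, 0.999, -0.046, -0.001]
ft_force: [0.4, 0.2, -0.2]
width: 0.996
gripper_force: 0.0
pos [0.5039 0.2192 0.0123] head -0.0913 down [-0.002 -0.    -1.   ] tool delta [ 0.0004 -0.0024 -0.0007] w 0.0851 j [0.2  0.63 1.64 0.   0.87 1.86] t 5.2
```

```bash
python3 -m pendant '{"grip":[0.08,0.075,0.07,0.065,0.06,0.057,0.054,0.051,0.048,0.046],"translation":[[0,-0.002,0],[0,0,0],[0,0,0],[0,0,0],[0,0,0],[0,0,0],[0,0,0],[0,0,0],[0,0,0],[0,0,0]],"twist":[[0,0,0],[0,0,0],[0,0,0],[0,0,0],[0,0,0],[0,0,0],[0,0,0],[0,0,0],[0,0,0],[0,0,0]]}'; python3 d.py 0.5045 0.2215 0.013
python3 - <<'E'
from h import *
S,d=viewer.get_image('scene');T,_=viewer.get_image('top')
b=cv2.resize(S[110:210,345:445],None,fx=4,fy=4,interpolation=2); a=cv2.resize(T[130:230,185:275],(360,400),interpolation=2)
cv2.imwrite('pics/g3.png',np.hstack([b,a]))
E
```

```text
clock: 6.2
position: [0.5057, 0.2216, 0.0145]
eef_rot: [-0.0, 0.999, -0.046, 0.001]
ft_force: [-0.1, 1.6, 7.8]
width: 0.541
gripper_force: 9.6
pos [0.5057 0.2216 0.0145] head -0.0913 down [ 0.003  0.001 -1.   ] tool delta [-0.0012  0.0002  0.0015] w 0.0462 j [0.2  0.63 1.64 0.   0.87 1.86] t 6.2
```

View pics/g3.png

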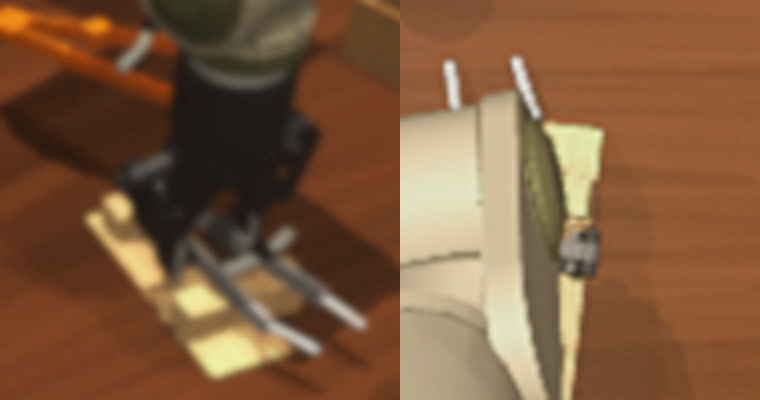

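The right panel shows the tips at (450,62) and (517,58), narrower than before. The left panel shows the blades held between the fingers. I'll lift.

```bash
python3 -m pendant '{"grip":[0.045,0.045,0.045,0.045,0.045,0.045,0.045,0.045,0.045,0.045],"translation":[[0,0,0],[0,0,-0.003],[0,0,-0.006],[0,0,-0.01],[0,0,-0.015],[0,0,-0.02],[0,0,-0.025],[0,0,-0.025],[0,0,-0.02],[0,0,-0.01]],"twist":[[0,0,0],[0,0,0],[0,0,0],[0,0,0],[0,0,0],[0,0,0],[0,0,0],[0,0,0],[0,0,0],[0,0,0]]}'; python3 d.py 0.60 -0.15 0.4;  python3 - <<'E'
from h import *
S,d=viewer.get_image('scene');T,_=viewer.get_image('top')
u,v=w2px('scene',robot.get_obs()['position']).astype(int);print(u,v)
b=cv2.resize(S[v-50:v+60,u-60:u+60],None,fx=4,fy=4,interpolation=2); a=cv2.resize(T[100:210,185:275],(360,440),interpolation=2)
cv2.imwrite('pics/l4.png',b)
E
```

```text
clock: 7.3
position: [0.505, 0.2214, 0.1496]
eef_rot: [-0.0, 0.999, -0.046, 0.001]
ft_force: [-0.7, 0.9, -1.0]
width: 0.528
gripper_force: 6.9
pos [0.505  0.2214 0.1496] head -0.0913 down [ 0.003  0.001 -1.   ] tool delta [ 0.1291  0.361  -0.2504] w 0.0451 j [0.2  0.44 1.53 0.   1.16 1.86] t 7.3
402 136
```

View pics/l4.png

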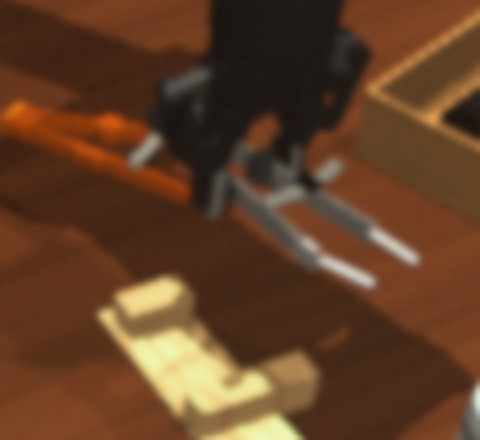

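Lifted: the tweezers are in the fingers and the cradle is empty. Next I'll take them close to the scene camera to measure pointer against rider.

```bash
python3 -m pendant '{"grip":[0.043,0.042,0.042,0.042,0.042,0.042,0.042,0.042,0.042,0.042],"translation":[[0.003,0.015,-0.01],[0.006,0.03,-0.02],[0.009,0.04,-0.025],[0.009,0.04,-0.025],[0.009,0.04,-0.025],[0.009,0.04,-0.025],[0.009,0.04,-0.025],[0.009,0.04,-0.025],[0.009,0.03,-0.02],[0.003,0.015,-0.01]],"twist":[[0,0,0],[0,0,0],[0,0,0],[0,0,0],[0,0,0],[0,0,0],[0,0,0],[0,0,0],[0,0,0],[0,0,0]]}'; python3 d.py 0.374 -0.18 0.2;  python3 - <<'E'
from h import *
S=np.mean([viewer.get_image('scene')[0].astype(float) for _ in range(6)],0);np.save('S2.npy',S);o=robot.get_obs();np.save('tcp2.npy',np.r_[o['position'],o['eef_rot']])
u,v=w2px('scene',o['position']).astype(int);print(u,v,o['width']*.0854)
for z in [u-40,v-40],: pass
cv2.imwrite('pics/c5.png',cv2.resize(S[v-40:v+60,u-50:u+75],None,fx=6,fy=6,interpolation=2).clip(0,255).astype(np.uint8))
E
```

```text
clock: 8.4
position: [0.549, -0.1178, 0.3581]
eef_rot: [0.0, 0.999, -0.047, 0.0]
ft_force: [0.4, 0.7, -2.1]
width: 0.494
gripper_force: 7.9
pos [ 0.549  -0.1178  0.3581] head -0.0943 down [ 0.    -0.001 -1.   ] tool delta [-0.1684  0.0783  0.1581] w 0.0422 j [-0.42  0.35  1.13 -0.    1.67  1.25] t 8.4
287 116 0.04191363586266124
```

View pics/c5.png

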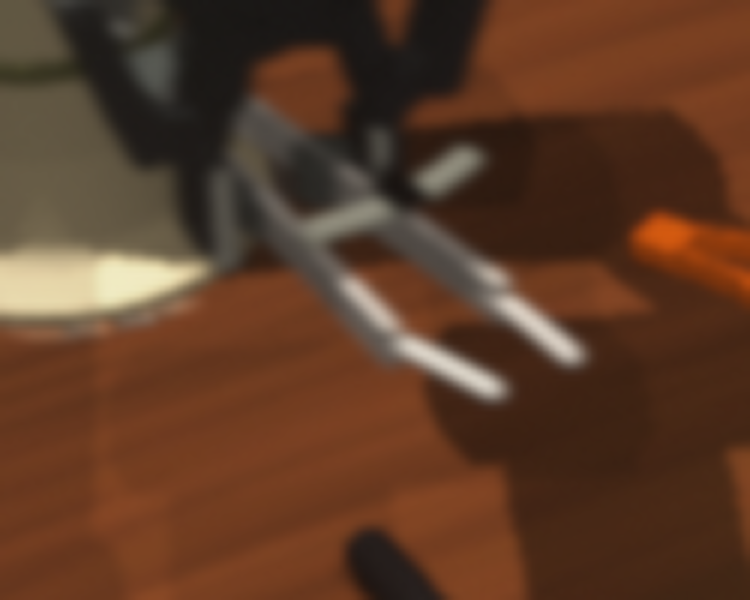

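The crop shows the rider at (400,190) with the sprung blade beneath it, and the tips at (503,393) and (580,358). I'll turn the tweezers to face the camera and pitch the tips down, so the lateral offset reads directly.

```bash
python3 -m pendant '{"grip":[0.042,0.042,0.042,0.042,0.042,0.042,0.042,0.042,0.042,0.042],"translation":[[0.018,0.008,-0.015],[0.018,0.008,-0.015],[0.018,0.008,-0.015],[0.018,0.008,-0.015],[0,0,0],[0,0,0],[0,0,0],[0,0,0],[0,0,0],[0,0,0]],"twist":[[0,0,0],[0,0,0],[0,0,0],[0,0,7],[0,0,7],[0,0,6],[0,-7,0],[0,-7,0],[0,-6,0],[0,0,0]]}'; python3 d.py 0.374 -0.18 0.2;  python3 - <<'E'
from h import *
S=np.mean([viewer.get_image('scene')[0].astype(float) for _ in range(10)],0);np.save('S3.npy',S);o=robot.get_obs();np.save('tcp3.npy',np.r_[o['position'],o['eef_rot'],o['width']*.0854])
u,v=w2px('scene',o['position']).astype(int);print(u,v,o['width']*.0854)
cv2.imwrite('pics/c6.png',cv2.resize(S[v-35:v+40,u-35:u+65],None,fx=8,fy=8,interpolation=2).clip(0,255).astype(np.uint8))
E
```

```text
clock: 9.7
position: [0.609, -0.15, 0.405]
eef_rot: [-0.037, 0.962, -0.215, -0.163]
ft_force: [0.6, 0.1, -2.1]
width: 0.495
gripper_force: 7.9
pos [ 0.609 -0.15   0.405] head -0.4399 down [-0.298  0.141 -0.944] tool delta [-0.1211  0.1275  0.2593] w 0.0422 j [-0.43  0.87  0.19  0.01  2.42  1.59] t 9.7
282 113 0.04236965833079185
```

View pics/c6.png

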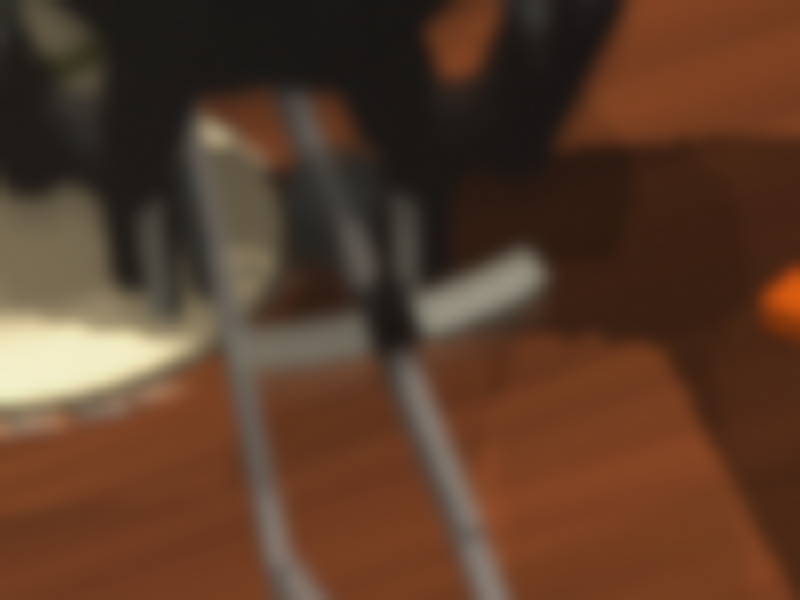

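```bash
cat > fit3.py <<'E'
from h import *
from scipy.optimize import least_squares
S=np.load('S3.npy');g=S.mean(2);t=np.load('tcp3.npy');M0=R.from_quat(t[3:7],scalar_first=True)
u0,v0=282-35,113-35
cr=lambda p:np.array([(p[0]+.5)/8-.5+u0,(p[1]+.5)/8-.5+v0])
inv=lambda q:(np.array(q)-[u0,v0]+.5)*8-.5
# bright ridge of each blade, row by row: centroid of brightness over local background
def ridge(a,b):
    out=[]
    for v in np.arange(np.ceil(cr(a)[1]),cr(b)[1]):
        k=(v-cr(a)[1])/(cr(b)[1]-cr(a)[1]);u=cr(a)[0]+k*(cr(b)[0]-cr(a)[0])
        us=np.arange(int(u)-3,int(u)+5);sat=S[int(v),us,0]  # blue: steel is grey, bench brown
        w=np.clip(sat-np.minimum(sat[0],sat[-1])-5,0,None);out.append((np.sum(w*us)/w.sum(),v))
    return out
rig=ridge((240,380),(272,530)); spr=ridge((408,375),(480,560))
print([tuple(inv(q).round()) for q in (rig[0],rig[-1],spr[0],spr[-1])])
rid=cr((394,314))
def W(p,q):
    q=np.array(q);return t[:3]+p[:3]/1e3+(M0*R.from_rotvec(p[3:6])).apply(np.array([q[0]+1,7.1-q[1],-(16.5+q[2])])/1e3)
def ray(b,r,z): return (-65+r*np.cos(.36-b),8+r*np.sin(.36-b),z)
def pl(q,a,b):
    a,b=w2px('scene',a),w2px('scene',b);n=(b-a)/np.hypot(*(b-a));return (q-a)@np.array([-n[1],n[0]])
def res(p,zr):
    e=[pl(np.array(q),W(p,(0,-8,14)),W(p,(86,-8,14))) for q in rig]
    e+=[pl(np.array(q),W(p,ray(p[6],100,14)),W(p,ray(p[6],182,14))) for q in spr]
    e+=list(w2px('scene',W(p,ray(p[7],p[8],zr)))-rid)
    e+=list(p[:3]/3)+list(p[3:6]/.03)+[(p[8]-103)/3]
    return np.array(e)
for zr in (18,21,25):
    f=least_squares(res,[0]*6+[.2,.2,103],args=(zr,),x_scale=[1,1,1,.1,.1,.1,.1,.1,1]);p=f.x
    print(zr,p.round(3),'cost',f.cost.round(3))
for n,q in dict(tr=(86,-8,14),pad=ray(p[6],65,14),rid=ray(p[7],p[8],25),ptr=ray(p[6],96.5,23)).items(): print(n,inv(w2px('scene',W(p,q))).round())
E
python3 fit3.py
```

```text
[(np.float64(246.0), np.float64(388.0)), (np.float64(271.0), np.float64(524.0)), (np.float64(411.0), np.float64(380.0)), (np.float64(478.0), np.float64(556.0))]Traceback (most recent call last):
  File "fit3.py", line 30, in <module>
    f=least_squares(res,[0]*6+[.2,.2,103],args=(zr,),x_scale=[1,1,1,.1,.1,.1,.1,.1,1]);p=f.x
    return func(*args, **kwargs)
    result = trf(vector_fun.fun, vector_fun.jac, x0, f0, J0, lb, ub, ftol, xtol,
                 gtol, max_nfev, x_scale, loss_function, tr_solver,
                 tr_options.copy(), verbose, callback=callback_wrapped)
    return trf_no_bounds(
        fun, jac, x0, f0, J0, ftol, xtol, gtol, max_nfev, x_scale,
        loss_function, tr_solver, tr_options, verbose, callback=callback)
    J = jac(x)
    self._update_jac()
    ~~~~~~~~~~~~~~~~^^
    self.J = self.jac_wrapped(xp_copy(self.x), f0=self.f)
             ~~~~~~~~~~~~~~~~^^^^^^^^^^^^^^^^^^^^^^^^^^^^
    J, dct = approx_derivative(
             ~~~~~~~~~~~~~~~~~^
        self.fun,
        ^^^^^^^^^
    ...<2 lines>...
        **self.finite_diff_options,
        ^^^^^^^^^^^
[... 690 characters left out ...]
^^^^^
  File "fit3.py", line 24, in res
    e=[pl(np.array(q),W(p,(0,-8,14)),W(p,(86,-8,14))) for q in rig]
       ~~^^^^^^^^^^^^^^^^^^^^^^^^^^^^^^^^^^^^^^^^^^^^
  File "fit3.py", line 22, in pl
    a,b=w2px('scene',a),w2px('scene',b);n=(b-a)/np.hypot(*(b-a));return (q-a)@np.array([-n[1],n[0]])
                        ~~~~^^^^^^^^^^^
  File "h.py", line 11, in w2px
    i,M,p=cam(c); q=M.T@(np.array(w)-p); return np.array([q[0]/q[2]*i['fx']+i['cx'],q[1]/q[2]*i['fy']+i['cy']])
          ~~~^^^
  File "h.py", line 5, in cam
    i=viewer.camera_info(c); return i,R.from_quat(i['rotation'],scalar_first=True).as_matrix(),np.array(i['position'])
ValueError: time passes only in moves, steps and waits
```

```bash
sed -i 's/^def cam(c):/import functools\n@functools.cache\ndef cam(c):/' h.py; python3 fit3.py
```

```text
[(np.float64(246.0), np.float64(388.0)), (np.float64(271.0), np.float64(524.0)), (np.float64(411.0), np.float64(380.0)), (np.float64(478.0), np.float64(556.0))]
18 [ 1.06000e-01  2.59600e+00  1.03700e+00 -6.00000e-03  1.40000e-02
 -8.70000e-02  2.15000e-01  2.18000e-01  1.01475e+02] cost 6.673
21 [ 5.7700e-01  2.4960e+00  3.9700e-01 -7.0000e-03  1.0000e-02 -8.6000e-02
  2.1300e-01  2.2200e-01  1.0212e+02] cost 6.388
25 [ 1.18600e+00  2.36400e+00 -4.35000e-01 -8.00000e-03  5.00000e-03
 -8.50000e-02  2.11000e-01  2.27000e-01  1.02961e+02] cost 6.245
tr [274. 574.]
pad [350. 196.]
rid [394. 314.]
ptr [393. 292.]
```

```bash
python3 -m pendant '{"grip":[0.0416,0.0416,0.0416,0.0416,0.0416,0.0416,0.0416,0.0416,0.0416,0.0416],"translation":[[-0.01,0,0],[-0.01,0,0],[-0.005,0,0],[0,0,0],[0,0,0],[0,0,0],[0,0,0],[0,0,0],[0,0,0],[0,0,0]],"twist":[[0,0,0],[0,0,0],[0,0,5],[0,0,5],[0,0,2],[0,0,0],[0,0,0],[0,0,0],[0,0,0],[0,0,0]]}'; python3 d.py 0.374 -0.18 0.2;  python3 - <<'E'
from h import *
S=np.mean([viewer.get_image('scene')[0].astype(float) for _ in range(16)],0);np.save('S4.npy',S);o=robot.get_obs();np.save('tcp4.npy',np.r_[o['position'],o['eef_rot'],o['width']*.0854])
u,v=w2px('scene',o['position']).astype(int);print(u,v,o['width']*.0854)
cv2.imwrite('pics/c7.png',cv2.resize(S[v-25:v+50,u-40:u+40],None,fx=8,fy=8,interpolation=2).clip(0,255).astype(np.uint8))
E
```

```text
clock: 11.2
position: [0.5866, -0.1399, 0.4184]
eef_rot: [-0.019, 0.935, -0.315, -0.16]
ft_force: [-0.2, -0.3, -1.7]
width: 0.491
gripper_force: 8.1
pos [ 0.5866 -0.1399  0.4184] head -0.6608 down [-0.288  0.137 -0.948] tool delta [-0.0679  0.1445  0.2627] w 0.0419 j [-0.43  0.74  0.38  0.01  2.34  1.79] t 11.2
282 102 0.04174595892060531
```

View pics/c7.png

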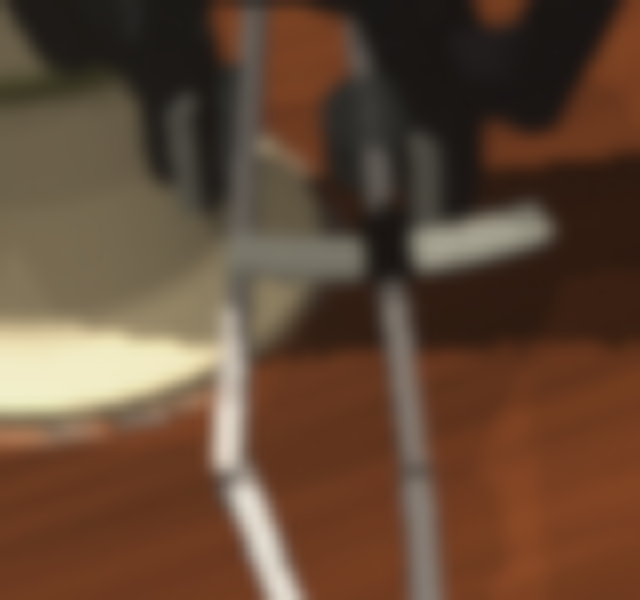

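The view is straight along the sprung blade. The blade runs from (396,300) to (417,470) and the rider is dark from about x 372 to 410 at row 245, so they are nearly collinear. I'll quantify the offset.

```bash
sed -e 's/S3.npy/S4.npy/;s/tcp3.npy/tcp4.npy/;s/u0,v0=.*/u0,v0=282-40,102-25/;s/^rig=.*/rig=ridge((236,310),(226,450)); spr=ridge((397,310),(428,590))/;s/^rid=.*/rid=cr((RX,RY))/' fit3.py > fit4.py
python3 - <<'E'
import re
s=open('fit4.py').read()
pre='''
def dark(v):
    us=np.arange(282-5,282+20); us=np.arange(int(cr((330,0))[0]),int(cr((450,0))[0])+1); x=np.arange(us[0],us[-1],.05); y=np.interp(x,us,g[v,us]); m=x[(y<70)]; return m
for v in range(int(cr((0,215))[1]),int(cr((0,285))[1])+1):
    us=np.arange(int(cr((345,0))[0]),int(cr((440,0))[0])+1); y=g[v,us]; k=y.argmin(); L,Rr=y[:k+1].max(),y[k:].max()
    x=np.arange(us[0],us[-1],.02); yy=np.interp(x,us,y)
    l=x[(x<us[k])&(yy>(y[k]+L)/2)].max(); r=x[(x>us[k])&(yy>(y[k]+Rr)/2)].min()
    print('row',inv((0,v))[1],'dark',inv((l,0))[0].round(1),inv((r,0))[0].round(1),'mid',((inv((l,0))+inv((r,0)))[0]/2).round(1),y.round().astype(int))
c=np.polyfit([q[1] for q in spr],[q[0] for q in spr],1); print('blade line at crop row 245:',inv((np.polyval(c,cr((0,245))[1]),0))[0].round(1))
RX,RY=391,245
'''
s=s.replace('rid=cr((RX',pre+'rid=cr((RX')
open('fit4.py','w').write(s)
E
python3 fit4.py
```

```text
[(np.float64(226.0), np.float64(316.0)), (np.float64(227.0), np.float64(444.0)), (np.float64(395.0), np.float64(316.0)), (np.float64(425.0), np.float64(588.0))]
row 211.5 dark 384.0 411.7 mid 397.8 [38 34 34 39 45 42 34 30 35 50 65 70 63]
row 219.5 dark 354.5 412.0 mid 383.3 [40 36 32 30 30 28 25 25 33 52 72 81 80]
row 227.5 dark 358.1 412.0 mid 385.0 [ 51  47  39  31  25  23  23  24  39  67  95 110 115]
row 235.5 dark 360.9 411.2 mid 386.1 [ 77  73  62  44  29  22  22  26  47  86 122 140 146]
row 243.5 dark 362.9 410.9 mid 386.9 [104 101  87  61  36  24  22  27  50  94 132 152 157]
row 251.5 dark 364.3 411.5 mid 387.9 [115 113 101  72  40  25  22  26  47  88 128 149 154]
row 259.5 dark 364.8 412.1 mid 388.5 [115 113 102  74  42  25  22  25  41  76 114 133 135]
row 267.5 dark 364.5 412.9 mid 388.7 [106 104  95  70  42  27  26  27  35  58  87 100  99]
row 275.5 dark 362.2 415.0 mid 388.6 [86 84 76 58 39 35 40 41 38 43 56 62 59]Traceback (most recent call last):
  File "fit4.py", line 23, in <module>
    l=x[(x<us[k])&(yy>(y[k]+L)/2)].max(); r=x[(x>us[k])&(yy>(y[k]+Rr)/2)].min()
                                            ~~~~~~~~~~~~~~~~~~~~~~~~~~~~~~~~~^^
    return umr_minimum(a, axis, None, out, keepdims, initial, where)
ValueError: zero-size array to reduction operation minimum which has no identity
```

```bash
sed -i "s/cr((0,285))/cr((0,275))/;s/RX,RY=391,245/RX,RY=387.5,248/;s/^    print('row'.*//" fit4.py; python3 fit4.py
cat >> fit4.py <<'E'
a,b=[inv(w2px('scene',W(p,ray(p[6],96.5,z)))) for z in (14,25)]; print('image shift of 11 mm up',(b-a).round(1))
p0=np.r_[np.zeros(6),.21,.21,103]; print('no-yaw: bend',inv(w2px('scene',W(p0,(86,-8,14)))),'tr',inv(w2px('scene',W(p0,(117,6,14)))))
E
python3 fit4.py | tail -2
```

```text
[(np.float64(226.0), np.float64(316.0)), (np.float64(227.0), np.float64(444.0)), (np.float64(395.0), np.float64(316.0)), (np.float64(425.0), np.float64(588.0))]
blade line at crop row 245: 389.0
18 [ 3.09000e-01  1.63200e+00  2.88000e-01 -3.00000e-03 -5.00000e-03
 -1.04000e-01  2.14000e-01  2.23000e-01  1.01935e+02] cost 10.436
21 [ 6.98000e-01  1.36800e+00 -3.74000e-01 -3.00000e-03 -9.00000e-03
 -1.03000e-01  2.12000e-01  2.22000e-01  1.02594e+02] cost 10.257
25 [ 1.19700e+00  1.02300e+00 -1.22900e+00 -4.00000e-03 -1.40000e-02
 -1.01000e-01  2.09000e-01  2.21000e-01  1.03451e+02] cost 10.264
tr [216. 479.]
pad [379. 125.]
rid [387. 247.]
ptr [391. 224.]
image shift of 11 mm up [ -1.4 -33. ]
no-yaw: bend [163.2434986  456.17222616] tr [203.94944775 601.48580776]
```

```bash
cat > edge.py <<'E'
from h import *
S=np.load('S4.npy')
u0,v0=242,77
f=lambda x,o:(x+.5)/8-.5+o
b=lambda q,o:(q-o+.5)*8-.5
for ch in (0,1):
  P=[]
  for v in range(int(f(310,v0)),int(f(592,v0))):
    u=f(397+(b(v,v0)-300)*.12,u0);us=np.arange(int(round(u))-6,int(round(u))+7)
    x=np.arange(us[0],us[-1],.02);y=np.interp(x,us,S[v,us,ch]);k=np.abs(x-u)<1.2;pk=y[k].max();xp=x[k][y[k].argmax()]
    L=y[(x<xp)].min();Rr=y[x>xp].min()
    l=x[(x<xp)&(y<(pk+L)/2)].max();r=x[(x>xp)&(y<(pk+Rr)/2)].min();P.append((b(v,v0),b((l+r)/2,u0),(r-l)*8))
  P=np.array(P);c=np.polyfit(P[:,0],P[:,1],1);e=P[:,1]-np.polyval(c,P[:,0])
  print(ch,'line at 248:',np.polyval(c,248).round(1),'slope',c[0].round(3),'rms',e.std().round(1),'width',P[:,2].mean().round(1),'near rows',P[:4,1].round(1))
E
python3 edge.py
```

```text
0 line at 248: 389.0 slope 0.115 rms 0.8 width 31.0 near rows [394.6 395.3 396.3 397.9]
1 line at 248: 389.2 slope 0.114 rms 0.9 width 29.5 near rows [394.8 395.3 396.4 398. ]
```

```bash
python3 -m pendant '{"grip":[0.0414,0.0412,0.041,0.041,0.041,0.041,0.041,0.041,0.041,0.041],"translation":[[0,0,0],[0,0,0],[0,0,0],[0,0,0],[0,0,0],[0,0,0],[0,0,0],[0,0,0],[0,0,0],[0,0,0]],"twist":[[0,0,0],[0,0,0],[0,0,0],[0,0,0],[0,0,0],[0,0,0],[0,0,0],[0,0,0],[0,0,0],[0,0,0]]}'; cp S4.npy S4a.npy
python3 - <<'E'
from h import *
S=np.mean([viewer.get_image('scene')[0].astype(float) for _ in range(16)],0);np.save('S4.npy',S);o=robot.get_obs();np.save('tcp4.npy',np.r_[o['position'],o['eef_rot'],o['width']*.0854]);print(o['width']*.0854,o['clock'])
E
sed "s/^c=np.polyfit/    print(inv((0,v))[1],((inv((l,0))+inv((r,0)))[0]\/2).round(1))\nc=np.polyfit/" fit4.py >fit5.py; python3 fit5.py|head -20; python3 edge.py
```

```text
clock: 13.0
position: [0.5865, -0.1399, 0.4185]
eef_rot: [-0.019, 0.935, -0.315, -0.16]
ft_force: [-0.9, 0.9, -1.1]
width: 0.477
gripper_force: 8.3
0.04123764983904449 13.8
[(np.float64(227.0), np.float64(316.0)), (np.float64(232.0), np.float64(444.0)), (np.float64(393.0), np.float64(316.0)), (np.float64(422.0), np.float64(588.0))]
211.5 396.4
219.5 385.9
227.5 387.3
235.5 389.1
243.5 390.1
251.5 390.5
259.5 390.9
267.5 390.9
blade line at crop row 245: 386.6
18 [ 2.73000e-01  1.57300e+00  3.44000e-01 -3.00000e-03 -6.00000e-03
 -1.13000e-01  2.21000e-01  2.25000e-01  1.02019e+02] cost 13.852
21 [ 6.63000e-01  1.31600e+00 -3.17000e-01 -3.00000e-03 -1.00000e-02
 -1.12000e-01  2.20000e-01  2.25000e-01  1.02676e+02] cost 13.693
25 [ 1.16500e+00  9.79000e-01 -1.17100e+00 -5.00000e-03 -1.50000e-02
 -1.10000e-01  2.17000e-01  2.24000e-01  1.03532e+02] cost 13.727
tr [219. 480.]
pad [376. 124.]
rid [387. 247.]
ptr [388. 224.]
0 line at 248: 386.6 slope 0.113 rms 0.9 width 31.0 near rows [392.2 393.  394.1 395.1]
1 line at 248: 386.8 slope 0.113 rms 1.0 width 29.5 near rows [392.4 393.  394.2 395.2]
```

Now the rider is about 0.4 mm past the pointer (before it was −0.7 mm), so the best command is about 0.0412. I'll level the tool, turn it back, and head to the dish.

```bash
python3 -m pendant '{"grip":[0.0412,0.0412,0.0412,0.0412,0.0412,0.0412,0.0412,0.0412,0.0412,0.0412],"translation":[[-0.01,0,0],[-0.02,0,0],[-0.02,0,0],[0,0,0],[0,0,0],[0,0,0],[0,0,0],[0,0,0],[0,0,0],[0,0,0]],"twist":[[0,0,0],[0,4,0],[0,6,0],[0,6,0],[0,4,0],[0,0,-4],[0,0,-6],[0,0,-6],[0,0,0],[0,0,0]]}'
cat > tips.py <<'E'
from h import *
o=robot.get_obs();M=R.from_quat(o['eef_rot'],scalar_first=True);pos=np.array(o['position'])
yaw=-.11
def off(q): return np.array([.7,1.3,-.3])*0+R.from_rotvec([0,0,yaw]).apply(np.array([q[0]+1,7.1-q[1],-(16.5+q[2])]))/1e3
tr=pos+M.apply(off((117,6,7)));ts=pos+M.apply(off((115.2,33.4,7)));print('tips',tr.round(4),ts.round(4))
d=np.array([.4888,-.174,.048])-(tr+ts)/2
print('world delta',d.round(4),'tool delta',M.inv().apply(d).round(4),'tcp target',(pos+d).round(4),'w',o['width']*.0854)
E
python3 tips.py; python3 d.py 0.4 -0.15 0.2
```

```text
clock: 14.8
position: [0.5486, -0.1105, 0.4328]
eef_rot: [0.036, 0.983, -0.18, -0.0]
ft_force: [-0.2, 0.5, -0.5]
width: 0.482
gripper_force: 8.2
tips [ 0.663  -0.1394  0.4568] [ 0.668  -0.1124  0.4548]
world delta [-0.1767 -0.0481 -0.4078] tool delta [-0.1532  0.0784  0.4126] tcp target [ 0.3719 -0.1586  0.025 ] w 0.041192640161897616
pos [ 0.5486 -0.1105  0.4328] head -0.3617 down [-0.014 -0.071 -0.997] tool delta [-0.1279  0.0729  0.237 ] w 0.0412 j [-0.38  0.36  0.92 -0.07  1.85  1.54] t 14.8
```

```bash
cat >> tips.py <<'E'
dt=M.inv().apply([0,0,-1]);rv=np.cross([0,0,1],dt);print('level twist deg',np.degrees(rv).round(2))
E
python3 tips.py|tail -1
```

```text
level twist deg [ 4.07 -0.7   0.  ]
```

```bash
python3 -m pendant '{"grip":[0.0412,0.0412,0.0412,0.0412,0.0412,0.0412,0.0412,0.0412,0.0412,0.0412],"translation":[[0,0,0],[-0.006,0.005,0.014],[-0.013,0.01,0.028],[-0.018,0.013,0.038],[-0.02,0.014,0.041],[-0.02,0.014,0.041],[-0.02,0.014,0.041],[-0.02,0.014,0.041],[-0.015,0.011,0.031],[-0.008,0.006,0.017]],"twist":[[4.1,-0.7,0],[0,0,0],[0,0,0],[0,0,0],[0,0,0],[0,0,0],[0,0,0],[0,0,0],[0,0,0],[0,0,0]]}'; python3 tips.py; python3 d.py 0.4 -0.15 0.2
```

```text
clock: 15.8
position: [0.3801, -0.1553, 0.1387]
eef_rot: [-0.001, 0.984, -0.18, -0.001]
ft_force: [0.7, -0.1, -1.1]
width: 0.483
gripper_force: 8.2
tips [ 0.4941 -0.1859  0.1618] [ 0.4992 -0.1589  0.1619]
world delta [-0.0079 -0.0016 -0.1139] tool delta [-0.0064  0.0045  0.1139] tcp target [ 0.3722 -0.1569  0.0248] w 0.04128922664110036
level twist deg [-0.07  0.19  0.  ]
pos [ 0.3801 -0.1553  0.1387] head -0.3627 down [-0.003  0.002 -1.   ] tool delta [ 0.0165 -0.0121 -0.0613] w 0.0413 j [-0.68  0.17  1.94  0.    1.03  1.26] t 15.8
```

```bash
python3 -m pendant '{"grip":[0.0412,0.0412,0.0412,0.0412,0.0412,0.0412,0.0412,0.0412,0.0412,0.0412],"translation":[[-0.006,0.005,0.01],[0,0,0.02],[0,0,0.02],[0,0,0.02],[0,0,0.017],[0,0,0.012],[0,0,0.008],[0,0,0.005],[0,0,0],[0,0,0]],"twist":[[0,0,0],[0,0,0],[0,0,0],[0,0,0],[0,0,0],[0,0,0],[0,0,0],[0,0,0],[0,0,0],[0,0,0]]}'; python3 tips.py
python3 - <<'E'
from h import *
S=np.mean([viewer.get_image('scene')[0].astype(float) for _ in range(8)],0);np.save('S6.npy',S);T=viewer.get_image('top')[0]
a=cv2.resize(S[175:255,190:290],None,fx=5,fy=5,interpolation=2).clip(0,255).astype(np.uint8);b=cv2.resize(T[160:260,340:415],(300,400),interpolation=2)
cv2.imwrite('pics/f8.png',np.hstack([a,b]));o=robot.get_obs();np.save('tcp6.npy',np.r_[o['position'],o['eef_rot']]);print(w2px('scene',o['position']))
E
```

```text
clock: 16.8
position: [0.3749, -0.1584, 0.0291]
eef_rot: [-0.0, 0.984, -0.179, 0.0]
ft_force: [0.4, -1.1, -1.3]
width: 0.485
gripper_force: 8.2
tips [ 0.489  -0.1886  0.0526] [ 0.494  -0.1616  0.0526]
world delta [-0.0027  0.0011 -0.0046] tool delta [-0.0029 -0.0001  0.0046] tcp target [ 0.3722 -0.1573  0.0245] w 0.04140502557739057
level twist deg [-0.01 -0.02  0.  ]
[247.39257222 190.43908238]
```

View pics/f8.png

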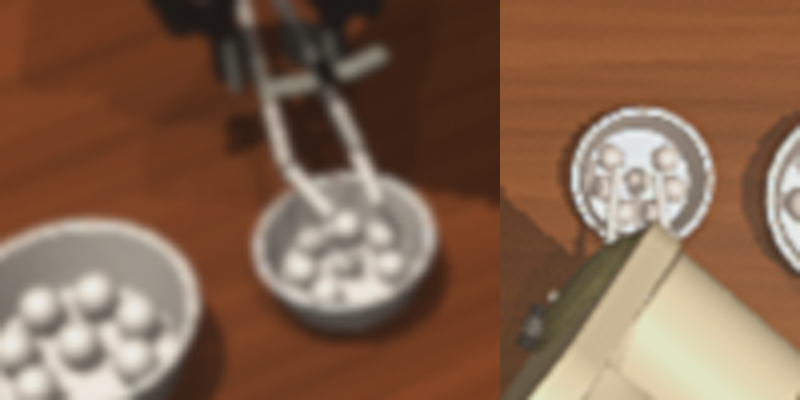

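The left panel shows both tips over the small dish, clear of its rim, at (330,210) and (375,198). The right panel (top) shows the tips at (613,165) and (660,165), inside the rim centred at (643,175). I'll lower 5 mm, let it settle, check steadiness and hand in.

```bash
python3 -m pendant '{"grip":[0.0412,0.0412,0.0412,0.0412,0.0412,0.0412,0.0412,0.0412,0.0412,0.0412],"translation":[[-0.001,0,0.002],[-0.001,0,0.002],[0,0,0.001],[0,0,0],[0,0,0],[0,0,0],[0,0,0],[0,0,0],[0,0,0],[0,0,0]],"twist":[[0,0,0],[0,0,0],[0,0,0],[0,0,0],[0,0,0],[0,0,0],[0,0,0],[0,0,0],[0,0,0],[0,0,0]]}'; python3 tips.py
python3 - <<'E'
from h import *
w=[]
for _ in range(8): T=viewer.get_image('top')[0]; w.append(robot.get_obs()['width']*85.4)
print(np.round(w,2))
# tip gap in the top view, centre to centre at tip height
g=T[196:206,362:388].astype(int).mean(2);print(g.round().astype(int)[::2])
E
```

```text
clock: 18.25
position: [0.3728, -0.1576, 0.0237]
eef_rot: [-0.0, 0.984, -0.179, -0.0]
ft_force: [-0.0, -0.1, 0.3]
width: 0.486
gripper_force: 8.2
tips [ 0.4869 -0.1878  0.0472] [ 0.4919 -0.1608  0.0472]
world delta [-0.0006  0.0003  0.0008] tool delta [-0.0007 -0.     -0.0008] tcp target [ 0.3722 -0.1573  0.0245] w 0.04151990490085856
level twist deg [-0.02  0.01  0.  ]
[41.21 41.33 41.31 40.75 41.59 41.21 40.81 41.38]
[[148 140 151 163 160 165 187 211 224 228 227 227 227 227 228 228 222 213
  186 185 194 171 137 128 128 125]
 [145 202 181 160 195 214 216 206 192 213 227 226 226 227 228 203 153 159
  194 212 214 204 181 143 121 126]
 [186 212 177 152 187 210 214 202 193 216 229 229 229 229 230 204 152 160
  195 215 215 205 212 207 164 125]
 [176 178 214 206 175 156 181 201 219 218 180 152 168 186 210 225 204 177
  182 189 194 204 223 233 194 130]
 [176 155 145 160 169 175 211 213 189 155 165 196 186 163 184 177 196 208
  183 158 160 170 193 215 209 163]]
```

```bash
python3 -c "
from bench import robot
print(robot.job_done())"
```

```text
the job is handed in; nothing more can be done
None
```

I handed the job in with the tweezers held level in mid-air, both tips about 19 mm above the small dish's rim (their lower edges about 12 mm). By my last close measurement the pointer was within about 0.5 mm of the rider's rib. I did not re-measure that over the dish, but the finger opening stayed steady.

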